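Open the prop leg of the shoemaker's tray rest and set the tray on it

TASK

Get the tray rest on the bench ready for work: push its half-folded prop leg outwards, away from the rail, until it is fully home, and bed it against its stop with a firm push of about 10 N; 25 N would strain the hinge. Then carry the plywood tray by its handle onto the rest, lay it flat and centred on the rail and the leg with its long side snug against the fence, and let go. Handle everything gently and leave the other things on the bench where they are.

Things in the scene. Friction and masses are not known exactly. Their poses are not given: they have to be found in the camera images.
- rest: Tray rest, fixed: a wooden rail 260 mm long (its y) on a 300 x 56 mm foot. Origin: on the bench under the rail's middle. z up; -x is the front, with the prop leg. The rail's flat top is 100 mm up, x -20 to +20 mm; behind it (x +20 to +32) a fence stands 16 mm higher. A rubber-faced steel lug beside the hinge (x -78 to -18, y -30 to -9.5 mm) is the leg's stop.
- leg (a joint): Prop leg's angle, rad. 0: folded along the rail's +y; grows as it swings out to the front (counter-clockwise from above). It meets its stop (it yields about 1 mm per 7 N at the free end) standing out somewhere from 75 to 95 degrees (1.31 to 1.66); where exactly must be felt. Stiff hinge, 0.35 N m (3.5 N at 100 mm out); the leg stays where left. Over 25 N on the leg or rest is too much.
- leg_hinge (a point): Point on the leg's upright hinge axis at the leg's top, 100 mm above the bench, 45 mm in front of the rail's middle. Its y axis points along the leg to the free end; its -x axis is the direction in which the leg swings out.
- leg_tip (a point): Free end of the prop leg, top middle of its end face, 128 mm from the hinge axis, 100 mm above the bench; axes as leg_hinge. The leg is a wooden frame 18 mm thick: top rail at z 74 to 100 mm, a bar near the bench, a foot post at the free end. Its back face (the one to push) looks to its +x; near the free end the room behind it is at least 60 mm.
- tray_grip (a point): Plywood tray, 160 mm (its x) x 200 mm (its y), walls 30 mm high, 0.3 to 0.7 kg. This point is in the middle of its handle, an upright board 14 mm thick (in x) and 110 mm long (in y), its top 82 mm above the tray's underside; the point is 62 mm above the underside. Small stock lies up to 18 mm above the underside. It is symmetrical enough to be used either way round.
- tray: Centre of the tray's underside; axes as tray_grip. In its place on the rest, against the fence, it lies at x -60 mm, y 0, z 100 mm of the rest's frame.
- glue_tin: Round tin, 56 mm across, 65 mm high, stands near the rest, beyond the leg's stop; origin under its centre. Leave alone.
- tack_jar: Jar 52 mm across, 80 mm high, behind the rest; origin under its centre. Leave alone.
- hammer: Hammer lying on the left of the bench; origin at its middle. Leave alone.
- awl: Wooden-handled awl, 150 mm long, lying on the near part of the bench; origin at its middle. Leave alone.
- shoe_last: Wooden shoe last, about 230 mm long, 60 mm high, beyond the tray; origin under its middle. Leave alone.
- brush_cup: Blue cup 72 mm across, 90 mm high, on the left; origin under its centre. Leave alone.
- glue_brush: Brush 170 mm long lying on the near left; origin at its middle. Leave alone.

How it is judged:
By the outcome, as a careful person would: the job done as asked, in the order asked, and still so for the second after the job is handed in, with the robot touching nothing.
It also fails if it takes over 72 s, if anything falls off the work surface, if the arm or the gripper's body presses on something with over 40 N, if the wrist force passes 120 N, or if a joint passes its speed limit or range.

ROBOT

A 7-joint arm with a two-finger parallel gripper is mounted at the origin on the work surface. World frame = base frame: x ahead of the robot, y to its left, z up, the work surface at z = 0. Lengths are in m, angles in rad, forces in N, time in s.
With the tool pointing down it reaches from about 0.425 to 0.8 m from the base axis. Payload 8.3 kg.
Tool frame: the origin (TCP) lies at the very end of the fingers, on their centre line; the grasp point (between the pads) lies 19 mm behind it; y points along the fingers, x is the direction in which the jaws open and shut, and the axes are right-handed (so a half turn about y gives the same grasp; the last joint's range is limited). The gripper opens to 85 mm and grips with 20 to 120 N. Pads are 22 mm wide; open, the fingers measure 114 mm over their backs; the gripper's body (76 mm by 85 mm) begins 54 mm behind the grasp point. The pads swing forward as they close: fully open they stand 13 mm farther back than shut.
Start: joints at [-1.328, 0.383, 0.016, 1.37, -0.006, 1.388, -0.046], TCP at [0.188, 0.596, 0.231] pointing down, gripper open.
Joint ranges: [-2.95, 2.95], [-0.25, 2.06], [-1.52, 1.56], [0.18, 2.33], [-1.44, 4.58], [0.02, 2.06], [-3.01, 3.01]. Speed limits (rad/s): [2.39, 2.39, 3.01, 3.01, 3.14, 3.14, 3.14].

INTERFACE

Orientations are given as a unit quaternion [w, x, y, z].
In Python, from station import robot, vision, job_done gives the robot as it stands. The module is installed in compiled form; this text tells all that it offers.
- The arm moves only by the tool apply_moves, never from a script. Its argument "steps" is text: rows parted by semicolons, each of 7 numbers parted by spaces: the shift along the world's x, y, z in m, then the turn, a rotation vector about the world's x, y, z in degrees, then the closure, from -1 (fully open) to 1 (shut). A call has 1 to 5 rows; each row shifts and turns the commanded pose from where the row before left it; what a row does not reach is not made up. A row lasts 1/8 s, in which the tool goes at most 62.5 mm and 10.7 degrees, less where a joint would pass 70% of its speed; a pose out of reach is approached as far as the arm can. A call with a gripper value outside its range is refused whole. The fingers move at their own pace and stop on an object; the grip force is fixed at half the most. Time passes only in rows, so rows that do not move let the fingers close. It gives the time, the measured TCP pose, the force and the opening at its end, in the units of the state.
- robot.read_state(): the state, without advancing time (a new reading comes with each control period).
- vision.grab_frame(name): name is "side" or "top" or "wrist"; returns the picture (400x640x3 uint8, blue, green, red); there is no depth.
- vision.camera_info(name): a dict with "K" (3x3 intrinsics, pixels), "D" ([k1, k2, p1, p2, k3] as OpenCV has them; the pictures are not rectified), "view" (4x4, takes a point from world to camera coordinates); the wrist camera has in their place "mount" (4x4, takes a point from camera to tool coordinates, whose origin is the TCP and whose axes are the tool frame's). Camera axes: x right, y down, z forward; pixel columns grow to the right and rows downward; lengths in m; the calibration is good to about 2 mm. A picture is of the moment at which its call begins: read the wrist's pose just before it. camera_info takes no time and is no camera call.
- job_done(): hands the job in, once; it reports no verdict.
The state is a dict: "t": time; "joint_positions": joint angles; "joint_velocities": joint speeds; "joint_efforts": joint torques, N m; "tcp_pos": TCP position; "tcp_rot": TCP orientation; "contact_force": force on the tool from outside, world axes, zero at the start; "wrist_torque": the same for the moment, N m; "gripper_width": finger opening in m.
Only numpy, scipy, OpenCV 4.12 (cv2) and the standard library are available. Lean on these libraries where they do the work, as an engineer would, in place of code of your own. Each camera call takes 0.05 s, during which the arm holds its last target.

## Working session

There is one attempt and no reset: what is moved stays moved. The work goes in short steps, Python scripts to look and compute and a tool call to move; the robot and the scene stay as the last step left them, time stands still between calls to the robot, and variables do not carry over. Pictures are saved under pics/ and viewed, and the job is handed in when it is done.

Besides the shell and the picture viewer there is one more tool, called after "Request:" in YAML: its name, and indented under it one key for each argument. apply_moves: Moves the arm, as the interface text tells. Its arguments: {"type":"object","properties":{"steps":{"type":"string"}},"required":["steps"]}

```bash
mkdir -p pics
python3 - <<'E'
from station import robot, vision
import cv2, numpy as np
np.set_printoptions(precision=4,suppress=True)
s=robot.read_state(); print({k:np.round(v,4).tolist() for k,v in s.items()})
for n in ["side","top","wrist"]:
    f=vision.grab_frame(n); cv2.imwrite(f"pics/{n}0.png",f)
    i=vision.camera_info(n); print(n,{k:np.round(v,4).tolist() for k,v in i.items()})
E
```

```text
{'t': 0.0, 'joint_positions': [-1.3279, 0.3843, 0.0164, 1.3712, -0.0063, 1.3882, -0.0465], 'joint_velocities': [0.0002, -0.0015, 0.0001, -0.0024, -0.0009, -0.001, 0.0009], 'joint_efforts': [0.0001, -62.7607, 0.8445, -37.1827, 0.0166, 0.0141, -0.0], 'tcp_pos': [0.188, 0.5955, 0.2303], 'tcp_rot': [-0.5699, 0.5707, 0.4175, -0.4186], 'contact_force': [-0.1032, -0.66, -0.0206], 'wrist_torque': [0.0074, 0.0306, 0.0456], 'gripper_width': 0.0853}
side {'K': [[400.9633, 0.0, 325.5688], [0.0, 400.9633, 199.6297], [0.0, 0.0, 1.0]], 'D': [-0.0751, 0.0, 0.0, 0.0, 0.0], 'view': [[-0.9946, -0.1032, 0.0107, 0.5545], [-0.0793, 0.6889, -0.7205, 0.0639], [0.067, -0.7175, -0.6933, 1.0941], [0.0, 0.0, 0.0, 1.0]]}
top {'K': [[367.0947, 0.0, 320.8283], [0.0, 367.0947, 205.2274], [0.0, 0.0, 1.0]], 'D': [-0.0714, 0.0, 0.0, 0.0, 0.0], 'view': [[0.0037, -0.9997, -0.0244, 0.0834], [-0.9988, -0.0025, -0.0491, 0.5497], [0.0491, 0.0245, -0.9985, 0.9372], [0.0, 0.0, 0.0, 1.0]]}
wrist {'K': [[338.2181, 0.0, 315.206], [0.0, 338.2181, 197.8975], [0.0, 0.0, 1.0]], 'D': [0.0102, 0.0, 0.0, 0.0, 0.0], 'mount': [[1.0, 0.0003, 0.0004, 0.0008], [-0.0003, -0.2861, 0.9582, -0.1422], [0.0004, -0.9582, -0.2861, 0.073], [0.0, 0.0, 0.0, 1.0]]}
```

View pics/top0.png

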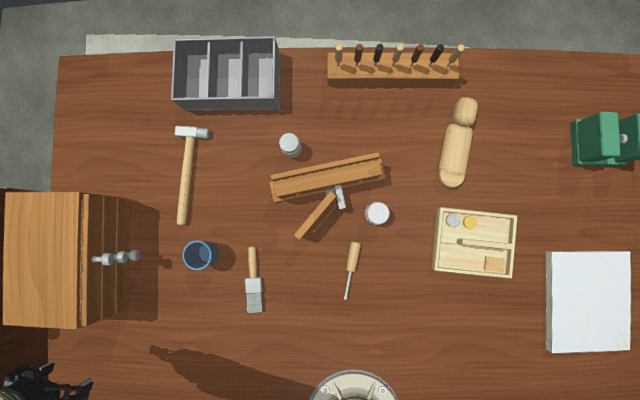

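View pics/side0.png

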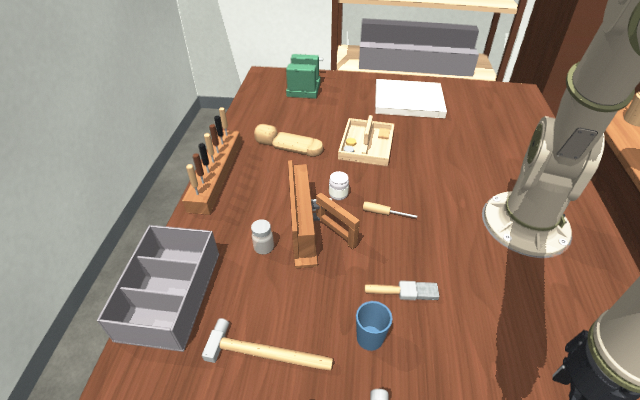

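View pics/wrist0.png

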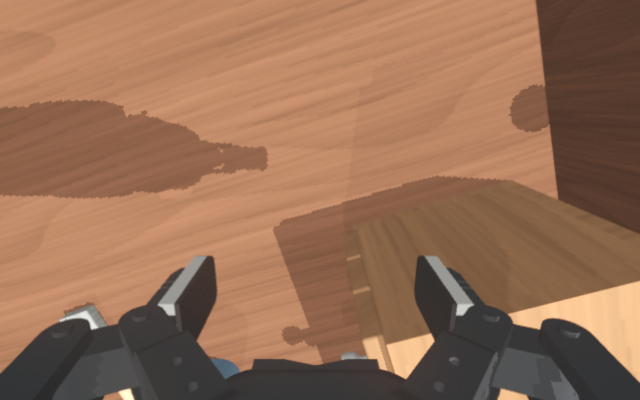

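```bash
cat > h.py <<'E'
import cv2, numpy as np
from station import robot, vision
from scipy.spatial.transform import Rotation as R
np.set_printoptions(precision=4,suppress=True)
def cam(n,s=None):
    i=vision.camera_info(n); K=np.array(i["K"]);D=np.array(i["D"])
    if n!="wrist": V=np.array(i["view"])
    else:
        M=np.array(i["mount"]);T=np.eye(4);q=s["tcp_rot"]
        T[:3,:3]=R.from_quat([q[1],q[2],q[3],q[0]]).as_matrix();T[:3,3]=s["tcp_pos"]
        V=np.linalg.inv(T@M)
    return K,D,V
def plane(n,px,z,s=None):
    K,D,V=cam(n,s); u=cv2.undistortPoints(np.array(px,float).reshape(-1,1,2),K,D)[:,0]
    d=np.c_[u,np.ones(len(u))]@V[:3,:3]; c=-V[:3,:3].T@V[:3,3]
    return c+d*((z-c[2])/d[:,2])[:,None]
def proj(n,P,s=None):
    K,D,V=cam(n,s); return cv2.projectPoints(np.array(P,float).reshape(-1,3),cv2.Rodrigues(V[:3,:3])[0],V[:3,3],K,D)[0][:,0]
E
python3 - <<'E'
import cv2
f=cv2.imread('pics/top0.png')
cv2.imwrite('pics/t0a.png',cv2.resize(f[140:250,255:405],None,fx=5.3,fy=5.3,interpolation=cv2.INTER_CUBIC))
cv2.imwrite('pics/t0b.png',cv2.resize(f[195:285,420:530],None,fx=6,fy=6,interpolation=cv2.INTER_CUBIC))
f=cv2.imread('pics/side0.png')
cv2.imwrite('pics/s0a.png',cv2.resize(f[150:275,265:385],None,fx=4.8,fy=4.8,interpolation=cv2.INTER_CUBIC))
E
```

```text
(no output)
```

View pics/t0a.png

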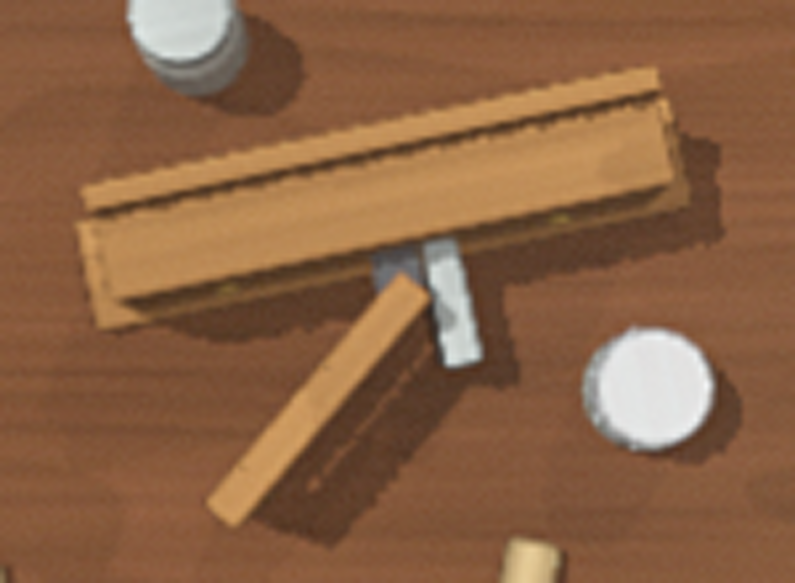

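View pics/t0b.png

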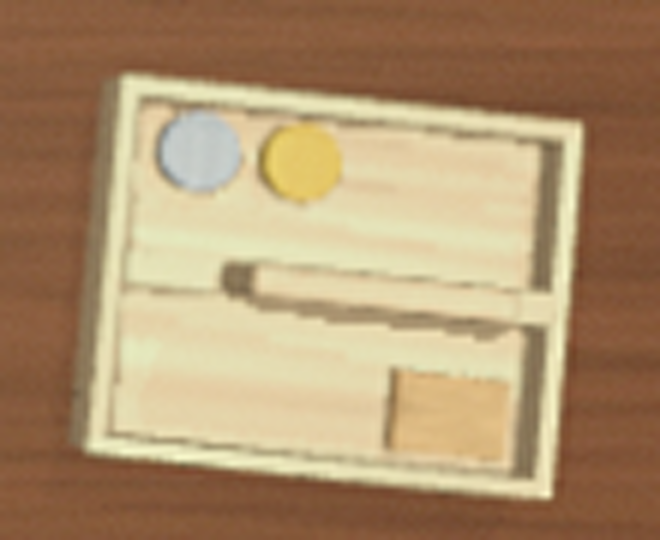

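View pics/s0a.png

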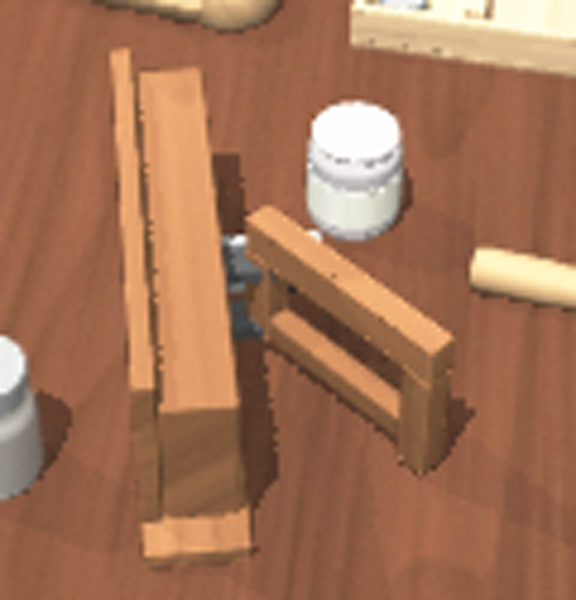

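```bash
cat >> h.py <<'E'
def up(p,sc,ox,oy): return (np.array(p,float)+.5)/sc-.5+[ox,oy]
E
python3 - <<'E'
from h import *
a=lambda p:up(p,5.3,255,140)
print('fence back',plane('top',a([[82,187],[657,68]]),.116))
print('fence front',plane('top',a([[90,210],[660,95]]),.116))
rf=plane('top',a([[120,298],[675,184]]),.1);print('rail front',rf)
lg=plane('top',a([[207,502],[235,527],[430,297],[402,275]]),.1);print('leg',lg)
print('lug top far',plane('top',a([[425,240],[455,238],[482,360],[446,367]]),.1))
print('tin',plane('top',a([[650,388]]),.065))
b=lambda p:up(p,6,420,195)
t=plane('top',b([[122,75],[583,122],[552,498],[85,453]]),.03);print('tray',t,t.mean(0))
print([np.linalg.norm(t[i]-t[i-1]) for i in range(4)])
h=plane('top',b([[255,265],[550,292],[546,325],[250,290]]),.082);print('handle',h,h.mean(0))
# side
c=lambda p:up(p,4.8,265,150)
print('side rail',plane('side',c([[140,73],[200,68],[238,406],[162,410]]),.1))
print('side leg',plane('side',c([[247,218],[268,207],[453,345],[433,358]]),.1))
print('camtop',-cam('top')[2][:3,:3].T@cam('top')[2][:3,3])
E
```

```text
fence back [[ 0.6152  0.2016  0.116 ]
 [ 0.6681 -0.0515  0.116 ]]
fence front [[ 0.605   0.1979  0.116 ]
 [ 0.6561 -0.0527  0.116 ]]
rail front [[ 0.5673  0.1866  0.1   ]
 [ 0.6189 -0.0613  0.1   ]]
leg [[0.4765 0.1468 0.1   ]
 [0.4655 0.1343 0.1   ]
 [0.568  0.0479 0.1   ]
 [0.5778 0.0604 0.1   ]]
lug top far [[0.5935 0.0502 0.1   ]
 [0.5944 0.0368 0.1   ]
 [0.54   0.0248 0.1   ]
 [0.5368 0.0408 0.1   ]]
tin [[ 0.5288 -0.0543  0.065 ]]
tray [[ 0.5447 -0.2189  0.03  ]
 [ 0.5251 -0.4187  0.03  ]
 [ 0.365  -0.403   0.03  ]
 [ 0.385  -0.2019  0.03  ]] [ 0.455  -0.3106  0.03  ]
[np.float64(0.1606649308567485), np.float64(0.20072995453981624), np.float64(0.16079911950732195), np.float64(0.20200804729323885)]
handle [[ 0.4664 -0.2563  0.082 ]
 [ 0.4553 -0.3771  0.082 ]
 [ 0.4421 -0.3752  0.082 ]
 [ 0.4564 -0.2542  0.082 ]] [ 0.455  -0.3157  0.082 ]
side rail [[ 0.6523 -0.0526  0.1   ]
 [ 0.6186 -0.0611  0.1   ]
 [ 0.5649  0.1927  0.1   ]
 [ 0.6008  0.1993  0.1   ]]
side leg [[0.5765 0.0612 0.1   ]
 [0.5664 0.0515 0.1   ]
 [0.4639 0.1409 0.1   ]
 [0.4733 0.1508 0.1   ]]
camtop [0.5028 0.0618 0.9649]
```

Run:
```python
from h import *
s=robot.read_state();q=s["tcp_rot"];M=R.from_quat([q[1],q[2],q[3],q[0]]).as_matrix();print(M)
x=M[:,0];print('jaw yaw',np.degrees(np.arctan2(x[1],x[0])))
th=np.radians(11.8);O=np.array([.611,.0685]);ex=np.array([np.cos(th),np.sin(th)])
H=O-.045*ex
print('H',H)
# finger poses: contact at r along leg, gap g from back face; tool half 11mm
def pose(psi,r,off):
    d=np.array([np.cos(psi),np.sin(psi)]);n=np.array([d[1],-d[0]])
    return H+r*d+(9+off)/1000*n
for a in range(139,200,5):
    print(a,a-101.8,pose(np.radians(a),.108,11),pose(np.radians(a),.108,31))
```

```text
[[ 0.301  -0.0005 -0.9536]
 [ 0.9536 -0.0015  0.301 ]
 [-0.0015 -1.      0.    ]]
jaw yaw 72.48313479057599
H [0.567  0.0593]
139 37.2 [0.4986 0.1452] [0.5117 0.1603]
144 42.2 [0.4913 0.139 ] [0.5031 0.1551]
149 47.2 [0.4847 0.1321] [0.495  0.1492]
154 52.2 [0.4786 0.1246] [0.4874 0.1426]
159 57.2 [0.4733 0.1167] [0.4805 0.1353]
164 62.2 [0.4686 0.1083] [0.4742 0.1275]
169 67.2 [0.4648 0.0995] [0.4686 0.1192]
174 72.2 [0.4616 0.0905] [0.4637 0.1104]
179 77.2 [0.4593 0.0812] [0.4597 0.1012]
184 82.2 [0.4578 0.0717] [0.4564 0.0917]
189 87.2 [0.4572 0.0622] [0.454  0.0819]
194 92.2 [0.4573 0.0526] [0.4525 0.072 ]
199 97.2 [0.4583 0.043 ] [0.4518 0.062 ]
```

Request:
apply_moves:
  steps: "0 0 0.05 0 0 0 1;0 0 0.05 0 0 0 1;0.02 -0.027 0.02 0 0 -7 1;0.027 -0.036 0 0 0 -9 1;0.027 -0.036 0 0 0 -9 1"

```text
t: 0.78
tcp_pos: [0.2628, 0.4959, 0.3512]
tcp_rot: [0.648, -0.648, -0.283, 0.283]
contact_force: [1.4, 0.3, -0.5]
gripper_width: -0.0002
```

Request:
apply_moves:
  steps: "0.027 -0.036 0 0 0 -9 1;0.027 -0.036 0 0 0 -9 1;0.027 -0.036 0 0 0 -9 1;0.027 -0.036 0 0 0 -9 1;0.027 -0.036 0 0 0 -9 1"

```text
t: 1.4
tcp_pos: [0.3977, 0.3156, 0.3511]
tcp_rot: [-0.707, 0.707, 0.013, -0.014]
contact_force: [1.1, -0.9, -0.4]
gripper_width: 0.0001
```

Request:
apply_moves:
  steps: "0.027 -0.036 0 0 0 -9 1;0.027 -0.036 0 0 0 -9 1;0.027 -0.036 0 0 0 -9 1;0 0 0 0 0 0 1"

```text
t: 1.9
tcp_pos: [0.48, 0.2048, 0.3513]
tcp_rot: [-0.69, 0.691, -0.153, 0.154]
contact_force: [-0.8, 0.8, 0.5]
gripper_width: 0.0
```

Request:
apply_moves:
  steps: "0.016 -0.0225 -0.05 0 0 -8 1;0.016 -0.0225 -0.05 0 0 -8 1;0 0 -0.05 0 0 0 1;0 0 0 0 0 0 1"

```text
t: 2.4
tcp_pos: [0.5071, 0.1641, 0.1978]
tcp_rot: [-0.662, 0.666, -0.246, 0.242]
contact_force: [-0.3, 0.6, 0.7]
gripper_width: -0.0001
```

Run:
```python
from h import *
s=robot.read_state();print(s['tcp_pos'],s['contact_force'])
for n in ("wrist","top"): cv2.imwrite(f"pics/{n}1.png",vision.grab_frame(n))
```

```text
[0.5071 0.1641 0.1978] [-0.3014  0.5932  0.6543]
```

View pics/wrist1.png

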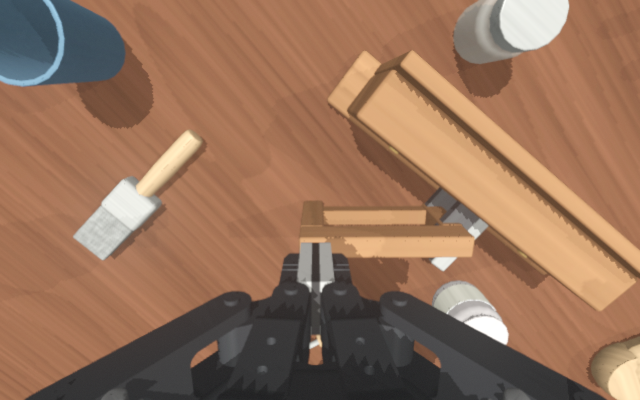

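View pics/top1.png

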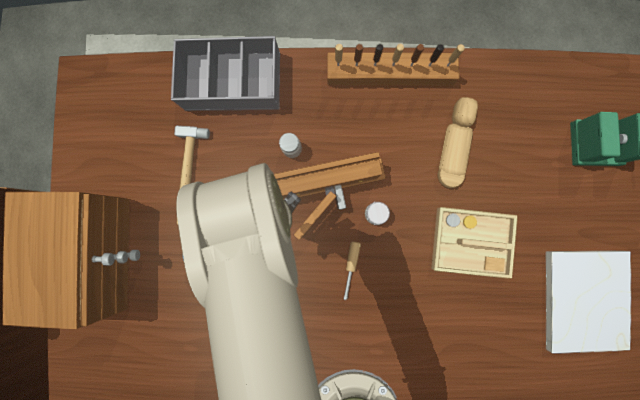

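Run:
```python
from h import *
s=robot.read_state()
print(plane('wrist',[[302,226],[473,230],[473,257],[326,255],[302,242]],.1,s))
print('rail top',plane('wrist',[[356,103],[386,66],[632,290],[600,309]],.1,s))
print('fence top',plane('wrist',[[411,51],[402,62]],.116,s))
print('finger proj onto',proj('wrist',[s['tcp_pos']],s), proj('wrist',[[.507,.164,.08]],s))
```

```text
[[0.4877 0.1552 0.1   ]
 [0.5866 0.0669 0.1   ]
 [0.574  0.0473 0.1   ]
 [0.486  0.1242 0.1   ]
 [0.4788 0.145  0.1   ]]
rail top [[ 0.5765  0.2     0.1   ]
 [ 0.6068  0.2058  0.1   ]
 [ 0.6559 -0.0605  0.1   ]
 [ 0.6279 -0.0604  0.1   ]]
fence top [[0.6207 0.2037 0.116 ]
 [0.6127 0.2021 0.116 ]]
finger proj onto [[316.0914 262.1463]] [[313.7581 194.9627]]
```

Request:
apply_moves:
  steps: "0.006 -0.005 -0.04 0 0 0 1;0 0 -0.05 0 0 0 1;0 0 -0.04 0 0 0 1;0 0 0 0 0 0 1"

```text
t: 3.0
tcp_pos: [0.5155, 0.1599, 0.0712]
tcp_rot: [-0.663, 0.664, -0.245, 0.244]
contact_force: [0.0, 0.2, 1.2]
gripper_width: -0.0
```

Run:
```python
from h import *
s=robot.read_state();print(s['tcp_pos'],s['contact_force'])
q=s['tcp_rot'];x=R.from_quat([q[1],q[2],q[3],q[0]]).as_matrix()[:,0];print(np.degrees(np.arctan2(x[1],x[0])))
cv2.imwrite("pics/w2.png",vision.grab_frame("wrist"))
```

```text
[0.5155 0.1599 0.0712] [0.0329 0.1962 1.1947]
-40.41207221044917
```

View pics/w2.png

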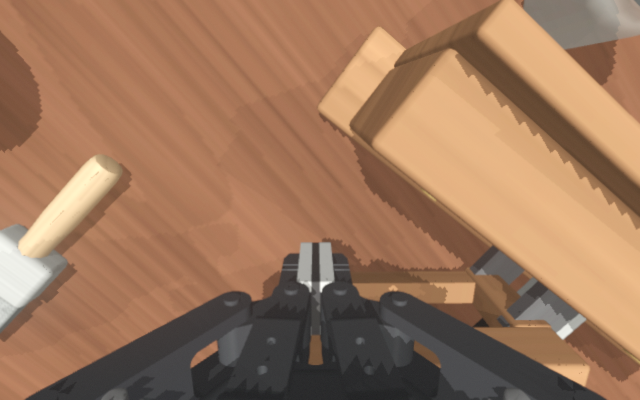

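Request:
apply_moves:
  steps: "-0.006 -0.007 0 0 0 0 1;-0.005 -0.005 0 0 0 0 1;-0.003 -0.003 0 0 0 0 1;0 0 0 0 0 0 1"

```text
t: 3.55
tcp_pos: [0.5021, 0.1438, 0.0718]
tcp_rot: [0.664, -0.663, 0.245, -0.245]
contact_force: [0.8, 0.4, -0.9]
gripper_width: -0.0
```

Request:
apply_moves:
  steps: "-0.003 -0.003 0 0 0 1 1;-0.004 -0.004 0 0 0 3 1;-0.004 -0.004 0 0 0 3 1;-0.004 -0.004 0 0 0 3 1"

```text
t: 4.05
tcp_pos: [0.4876, 0.13, 0.0717]
tcp_rot: [0.683, -0.682, 0.184, -0.185]
contact_force: [1.5, 4.4, 0.2]
gripper_width: -0.0
```

Request:
apply_moves:
  steps: "-0.006 -0.0075 0 0 0 5 1;-0.005 -0.008 0 0 0 5 1;-0.0045 -0.0085 0 0 0 5 1;-0.004 -0.0085 0 0 0 5 1"

```text
t: 4.55
tcp_pos: [0.4681, 0.0973, 0.0716]
tcp_rot: [0.705, -0.704, 0.063, -0.064]
contact_force: [2.0, 3.5, -1.0]
gripper_width: 0.0001
```

Request:
apply_moves:
  steps: "-0.001 -0.0037 0 0 0 2 1;-0.001 -0.0037 0 0 0 2 1;0 0 0 0 0 0 1"

```text
t: 4.92
tcp_pos: [0.4657, 0.0896, 0.0715]
tcp_rot: [0.706, -0.706, 0.04, -0.04]
contact_force: [-1.5, 2.7, 1.3]
gripper_width: -0.0001
```

Request:
apply_moves:
  steps: "0 -0.001 0 0 0 0.5 1;0 -0.001 0 0 0 0.5 1"

```text
t: 5.18
tcp_pos: [0.4655, 0.0875, 0.0713]
tcp_rot: [0.706, -0.706, 0.034, -0.034]
contact_force: [-1.0, 3.8, 1.9]
gripper_width: 0.0
```

Run:
```python
from h import *
cv2.imwrite("pics/w3.png",vision.grab_frame("wrist"));cv2.imwrite("pics/s3.png",vision.grab_frame("side"))
print(robot.read_state()['contact_force'])
```

```text
[-1.149   3.013   1.9486]
```

View pics/w3.png

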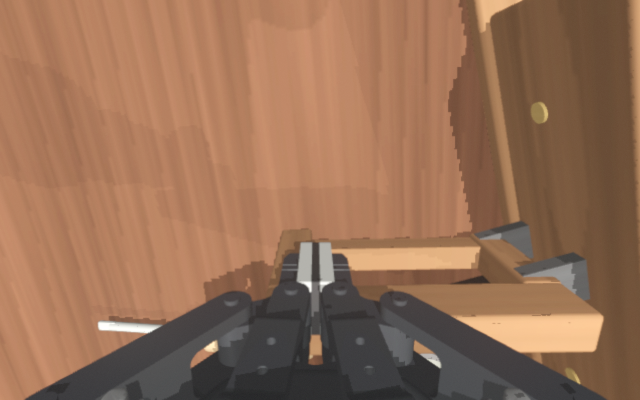

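View pics/s3.png

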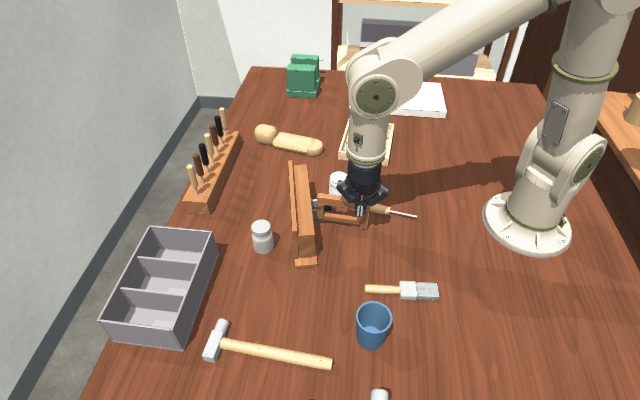

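Request:
apply_moves:
  steps: "-0.0003 -0.0012 0 0 0 0.6 1;-0.0003 -0.0012 0 0 0 0.6 1"

```text
t: 5.52
tcp_pos: [0.4649, 0.0847, 0.0712]
tcp_rot: [0.707, -0.707, 0.026, -0.026]
contact_force: [-0.7, 3.5, 2.3]
gripper_width: -0.0004
```

Request:
apply_moves:
  steps: "-0.0003 -0.0012 0 0 0 0.6 1;-0.0003 -0.0012 0 0 0 0.6 1"

```text
t: 5.78
tcp_pos: [0.4643, 0.0822, 0.0712]
tcp_rot: [0.707, -0.707, 0.019, -0.019]
contact_force: [-1.5, 3.3, 2.4]
gripper_width: -0.0002
```

Request:
apply_moves:
  steps: "-0.0002 -0.0012 0 0 0 0.6 1;-0.0002 -0.0012 0 0 0 0.6 1"

```text
t: 6.02
tcp_pos: [0.4639, 0.0798, 0.0712]
tcp_rot: [0.707, -0.707, 0.012, -0.011]
contact_force: [-1.9, 3.5, 1.9]
gripper_width: -0.0003
```

Request:
apply_moves:
  steps: "-0.0002 -0.0012 0 0 0 0.6 1;-0.0002 -0.0012 0 0 0 0.6 1"

```text
t: 6.28
tcp_pos: [0.4635, 0.0774, 0.0712]
tcp_rot: [0.707, -0.707, 0.004, -0.004]
contact_force: [-2.1, 3.1, 2.0]
gripper_width: 0.0002
```

Request:
apply_moves:
  steps: "-0.0002 -0.0012 0 0 0 0.6 1;-0.0002 -0.0012 0 0 0 0.6 1"

```text
t: 6.52
tcp_pos: [0.4631, 0.075, 0.0712]
tcp_rot: [0.707, -0.707, -0.003, 0.003]
contact_force: [-1.6, 3.4, 2.3]
gripper_width: 0.0002
```

Request:
apply_moves:
  steps: "-0.0001 -0.0012 0 0 0 0.6 1;-0.0001 -0.0012 0 0 0 0.6 1"

```text
t: 6.78
tcp_pos: [0.4629, 0.0726, 0.0712]
tcp_rot: [-0.707, 0.707, 0.011, -0.011]
contact_force: [-2.3, 3.0, 2.0]
gripper_width: 0.0002
```

Request:
apply_moves:
  steps: "-0.0001 -0.0012 0 0 0 0.6 1;-0.0001 -0.0012 0 0 0 0.6 1"

```text
t: 7.02
tcp_pos: [0.4627, 0.0702, 0.0712]
tcp_rot: [-0.707, 0.707, 0.018, -0.018]
contact_force: [-1.5, 3.2, 1.2]
gripper_width: 0.0001
```

Request:
apply_moves:
  steps: "0 -0.0012 0 0 0 0.6 1;0 -0.0012 0 0 0 0.6 1"

```text
t: 7.28
tcp_pos: [0.4627, 0.0678, 0.0712]
tcp_rot: [0.707, -0.707, -0.025, 0.026]
contact_force: [-1.9, 3.3, 3.0]
gripper_width: -0.0
```

Request:
apply_moves:
  steps: "0 -0.0012 0 0 0 0.6 1;0 -0.0012 0 0 0 0.6 1"

```text
t: 7.52
tcp_pos: [0.4626, 0.0653, 0.0712]
tcp_rot: [-0.706, 0.706, 0.033, -0.033]
contact_force: [-4.1, 3.5, 1.9]
gripper_width: -0.0001
```

Request:
apply_moves:
  steps: "0 -0.0012 0 0 0 0.6 1;0 -0.0012 0 0 0 0.6 1"

```text
t: 7.78
tcp_pos: [0.4626, 0.063, 0.0712]
tcp_rot: [0.706, -0.706, -0.04, 0.04]
contact_force: [-3.1, 2.5, 0.7]
gripper_width: 0.0
```

Request:
apply_moves:
  steps: "0 -0.0012 0 0 0 0.6 1;0 -0.0012 0 0 0 0.6 1"

```text
t: 8.02
tcp_pos: [0.4625, 0.0616, 0.0712]
tcp_rot: [0.706, -0.705, -0.048, 0.048]
contact_force: [-4.2, 7.9, 1.1]
gripper_width: -0.0002
```

Request:
apply_moves:
  steps: "0 0 0 0 0 0 1"

```text
t: 8.15
tcp_pos: [0.4625, 0.0617, 0.0712]
tcp_rot: [0.706, -0.705, -0.048, 0.048]
contact_force: [-4.1, 6.3, 0.5]
gripper_width: -0.0006
```

Request:
apply_moves:
  steps: "0 -0.001 0 0 0 0 1"

```text
t: 8.28
tcp_pos: [0.4626, 0.0613, 0.0713]
tcp_rot: [0.706, -0.705, -0.048, 0.048]
contact_force: [-4.1, 10.0, 0.5]
gripper_width: -0.0001
```

Request:
apply_moves:
  steps: "0 -0.0005 0 0 0 0 1;0 0 0 0 0 0 1;0 0 0 0 0 0 1"

```text
t: 8.65
tcp_pos: [0.4625, 0.0612, 0.0713]
tcp_rot: [0.706, -0.705, -0.048, 0.048]
contact_force: [-4.7, 10.5, -0.3]
gripper_width: -0.0001
```

Request:
apply_moves:
  steps: "0 0.005 0 0 0 0 1;0 0.015 0 0 0 0 1;0 0.01 0.04 0 0 0 1;0 0 0.06 0 0 0 1;0 -0.02 0.06 0 0 0 1"

```text
t: 9.28
tcp_pos: [0.4629, 0.0708, 0.2324]
tcp_rot: [-0.705, 0.706, 0.049, -0.048]
contact_force: [1.4, 0.9, -0.3]
gripper_width: -0.0002
```

Run:
```python
from h import *
s=robot.read_state();print(s['tcp_pos'],s['contact_force'])
cv2.imwrite("pics/w4.png",vision.grab_frame("wrist"))
```

```text
[0.4629 0.0708 0.2324] [ 1.4157  0.8926 -0.2772]
```

View pics/w4.png

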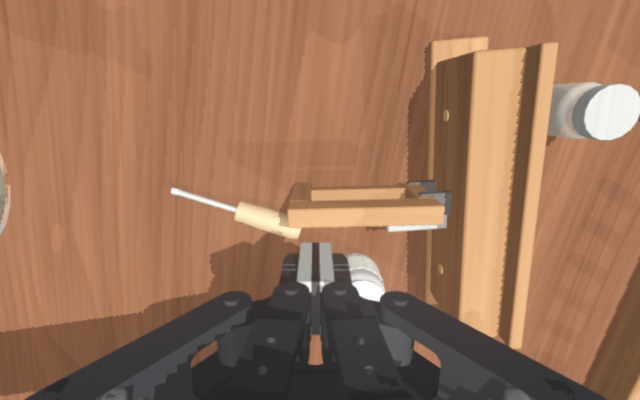

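Request:
apply_moves:
  steps: "0 -0.04 0 0 0 -3 -1;0 -0.05 0 0 0 -3 -1;0 -0.05 0 0 0 -3 -1;0 -0.05 0 0 0 -3 -1;0 -0.05 0 0 0 -1.4 -1"

```text
t: 9.95
tcp_pos: [0.4631, -0.1722, 0.2309]
tcp_rot: [-0.706, 0.706, -0.035, 0.036]
contact_force: [1.4, 0.4, 0.8]
gripper_width: 0.0854
```

Request:
apply_moves:
  steps: "-0.002 -0.05 0 0 0 0 -1;-0.002 -0.05 0 0 0 0 -1;-0.002 -0.03 0 0 0 0 -1;0 0 0 0 0 0 -1"

```text
t: 10.45
tcp_pos: [0.4559, -0.3036, 0.2306]
tcp_rot: [-0.705, 0.707, -0.037, 0.037]
contact_force: [0.2, 0.0, -0.4]
gripper_width: 0.0851
```

Run:
```python
from h import *
s=robot.read_state();print(s['tcp_pos'],s['contact_force'])
cv2.imwrite("pics/w5.png",vision.grab_frame("wrist"));cv2.imwrite("pics/t5.png",vision.grab_frame("top"))
q=s['tcp_rot'];x=R.from_quat([q[1],q[2],q[3],q[0]]).as_matrix()[:,0];print(np.degrees(np.arctan2(x[1],x[0])))
f=cv2.imread('pics/t5.png')
cv2.imwrite('pics/t5a.png',cv2.resize(f[140:250,255:405],None,fx=5.3,fy=5.3,interpolation=cv2.INTER_CUBIC))
```

```text
[ 0.4559 -0.3036  0.2306] [ 0.1971  0.0133 -0.3945]
-6.012809124537018
```

View pics/w5.png

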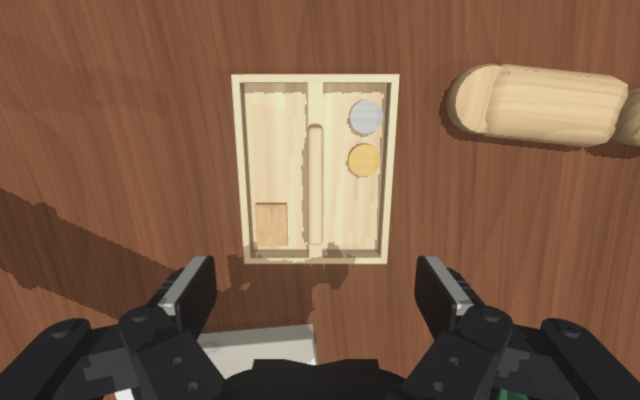

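View pics/t5a.png

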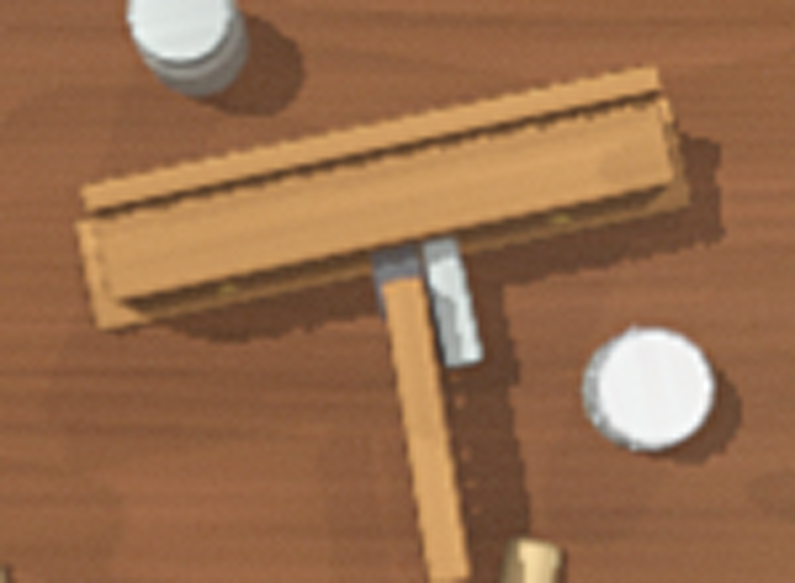

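Run:
```python
from h import *
s=robot.read_state()
t=plane('wrist',[[232,76],[398,75],[387,264],[245,264]],.03,s);print(t,t.mean(0))
d=(t[0]+t[1]-t[2]-t[3])/2;print(np.degrees(np.arctan2(d[1],d[0])), np.linalg.norm(d))
h=plane('wrist',[[308,128],[323,128],[322,244],[309,244]],.082,s);print(h,h.mean(0)); d=(h[0]+h[1]-h[2]-h[3])/2;print(np.degrees(np.arctan2(d[1],d[0])))
a=lambda p:up(p,5.3,255,140)
L=plane('top',a([[384,280],[425,278],[470,572],[430,580]]),.1);print(L);d=(L[2]+L[3]-L[0]-L[1]);print('leg psi',np.degrees(np.arctan2(d[1],d[0]))-101.8)
```

```text
[[ 0.3873 -0.2002  0.03  ]
 [ 0.5447 -0.2151  0.03  ]
 [ 0.5266 -0.4137  0.03  ]
 [ 0.3681 -0.398   0.03  ]] [ 0.4567 -0.3068  0.03  ]
84.6074661887094 0.19904538158798832
[[ 0.4558 -0.2514  0.082 ]
 [ 0.4684 -0.2526  0.082 ]
 [ 0.4576 -0.3586  0.082 ]
 [ 0.4455 -0.3574  0.082 ]] [ 0.4568 -0.305   0.082 ]
84.30004610775349
[[0.5756 0.0685 0.1   ]
 [0.5765 0.0502 0.1   ]
 [0.4461 0.03   0.1   ]
 [0.4425 0.0477 0.1   ]]
leg psi -272.9693305373417
```

Request:
apply_moves:
  steps: "0.0005 -0.004 -0.04 0 0 0.4 -1;0 0 -0.045 0 0 0 -1;0 0 -0.045 0 0 0 -1;0 0 -0.035 0 0 0 -1;0 0 -0.022 0 0 0 -1"

```text
t: 11.18
tcp_pos: [0.4576, -0.302, 0.0417]
tcp_rot: [0.707, -0.706, 0.032, -0.031]
contact_force: [0.0, 0.3, 0.4]
gripper_width: 0.0854
```

Request:
apply_moves:
  steps: "0 0 0 0 0 0 -1;0 0 0 0 0 0 0"

```text
t: 11.42
tcp_pos: [0.4583, -0.3041, 0.0446]
tcp_rot: [-0.706, 0.706, -0.032, 0.033]
contact_force: [-0.6, -0.9, 0.1]
gripper_width: 0.0696
```

Request:
apply_moves:
  steps: "-0.0015 -0.003 -0.001 0 0 0 0;0 0 0 0 0 0 0.4;0 0 0 0 0 0 0.6;0 0 0 0 0 0 1;0 0 0 0 0 0 1"

```text
t: 12.05
tcp_pos: [0.456, -0.3078, 0.043]
tcp_rot: [-0.706, 0.706, -0.033, 0.033]
contact_force: [-2.0, 1.3, 6.1]
gripper_width: 0.0135
```

Request:
apply_moves:
  steps: "0 0 0 0 0 0 1;0 0 0 0 0 0 1"

```text
t: 12.3
tcp_pos: [0.456, -0.3078, 0.043]
tcp_rot: [-0.706, 0.706, -0.033, 0.033]
contact_force: [-1.0, 0.3, 5.9]
gripper_width: 0.0134
```

Run:
```python
from h import *
s=robot.read_state();print(s['tcp_pos'],s['contact_force'],s['gripper_width'])
cv2.imwrite("pics/w6.png",vision.grab_frame("wrist"))
q=s['tcp_rot'];x=R.from_quat([q[1],q[2],q[3],q[0]]).as_matrix()[:,0];print(np.degrees(np.arctan2(x[1],x[0])))
```

```text
[ 0.456  -0.3078  0.043 ] [-1.0433  0.315   5.8806] 0.013436411369374974
-5.318784014191363
```

View pics/w6.png

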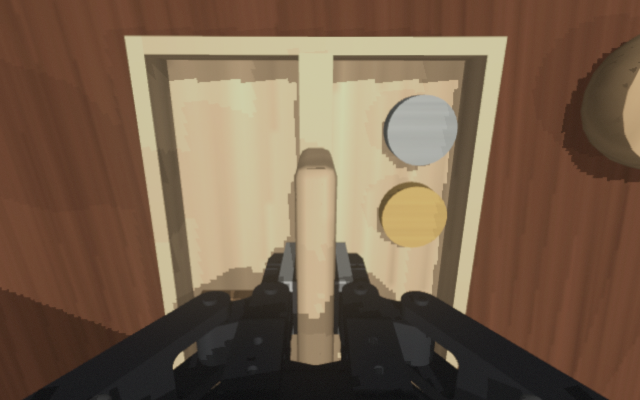

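Run:
```python
from h import *
s=robot.read_state()
p=plane('wrist',[[126,37],[506,37]],.03,s); print(p)
d=p[1]-p[0];yaw=np.arctan2(d[1],d[0]);print(np.degrees(yaw),np.linalg.norm(d))
ey=np.array([-np.sin(yaw),np.cos(yaw),0]);print('centre',p.mean(0)-.1*ey)
h=plane('wrist',[[297,170],[334,170]],.082,s);print(h, h.mean(0)-.055*ey)
```

```text
[[ 0.3864 -0.2034  0.03  ]
 [ 0.5443 -0.218   0.03  ]]
-5.288539583797398 0.15853530716486197
centre [ 0.4561 -0.3103  0.03  ]
[[ 0.4552 -0.2554  0.082 ]
 [ 0.4667 -0.2565  0.082 ]] [ 0.4559 -0.3107  0.082 ]
```

Request:
apply_moves:
  steps: "0 0 0.005 0 0 0 1;0 0 0.015 0 0 0 1;0 0 0.03 0 0 0 1;0 0 0.04 0 0 0 1;0 0 0.04 0 0 0 1"

```text
t: 12.98
tcp_pos: [0.4553, -0.3075, 0.1742]
tcp_rot: [0.706, -0.706, 0.033, -0.033]
contact_force: [0.8, 0.1, -5.6]
gripper_width: 0.0132
```

Request:
apply_moves:
  steps: "0 0 0.025 0 0 0 1;0 0.01 0 0 0 0 1;0.005 0.02 0 0 0 1.5 1;0.007 0.03 0 0 0 1.6 1;0.008 0.036 0 0 0 2 1"

```text
t: 13.6
tcp_pos: [0.4752, -0.2088, 0.1959]
tcp_rot: [0.707, -0.707, 0.001, 0.001]
contact_force: [0.9, -0.0, -5.7]
gripper_width: 0.0135
```

Run:
```python
from h import *
s=robot.read_state();print(s['tcp_pos'],s['contact_force'],s['gripper_width'])
cv2.imwrite("pics/s7.png",vision.grab_frame("side"))
```

```text
[ 0.4752 -0.2088  0.1959] [ 0.8823 -0.0017 -5.6726] 0.01354444227045319
```

View pics/s7.png

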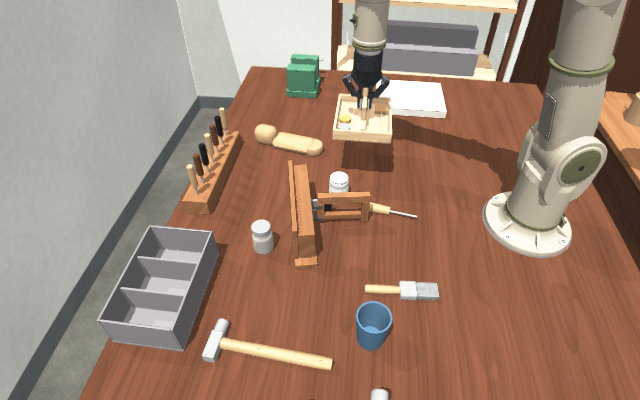

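Request:
apply_moves:
  steps: "0.009 0.038 0.004 0 0 2 1;0.009 0.038 0 0 0 2 1;0.009 0.038 0 0 0 2 1;0.009 0.038 0 0 0 2 1;0.009 0.038 0 0 0 2 1"

```text
t: 14.28
tcp_pos: [0.5197, -0.0185, 0.2]
tcp_rot: [0.705, -0.704, -0.061, 0.063]
contact_force: [1.4, 0.5, -5.5]
gripper_width: 0.0134
```

Request:
apply_moves:
  steps: "0.008 0.035 0 0 0 1 1;0.006 0.025 0 0 0 1 1;0.003 0.014 0 0 0 0 1;0 0 0 0 0 0 1;0 0 0 0 0 0 1"

```text
t: 14.9
tcp_pos: [0.5377, 0.0506, 0.2016]
tcp_rot: [-0.703, 0.704, 0.072, -0.072]
contact_force: [-0.4, 0.4, -5.4]
gripper_width: 0.0131
```

Run:
```python
from h import *
s=robot.read_state();print(s['tcp_pos'],s['contact_force'],s['wrist_torque'],s['gripper_width'])
for n in ('side','wrist','top'): cv2.imwrite(f"pics/{n}8.png",vision.grab_frame(n))
q=s['tcp_rot'];x=R.from_quat([q[1],q[2],q[3],q[0]]).as_matrix()[:,0];print(np.degrees(np.arctan2(x[1],x[0])))
f=cv2.imread('pics/side8.png')
cv2.imwrite('pics/s8a.png',cv2.resize(f[125:275,265:425],None,fx=4,fy=4,interpolation=cv2.INTER_CUBIC))
```

```text
[0.5377 0.0506 0.2016] [-0.4443  0.423  -5.3703] [-0.0395 -0.003   0.0126] 0.013104109730142787
11.643556255620483
```

View pics/s8a.png

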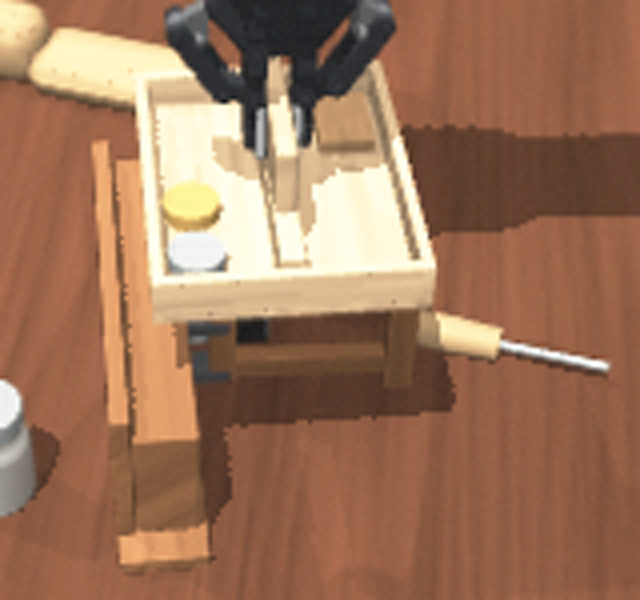

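View pics/wrist8.png

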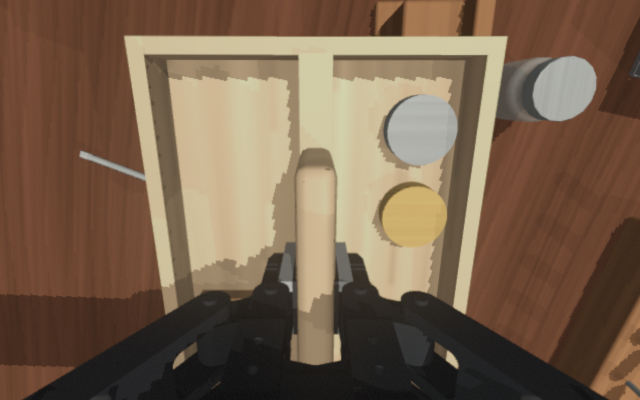

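View pics/top8.png

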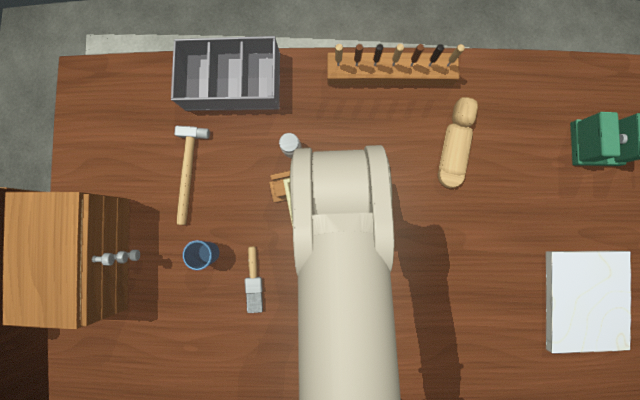

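Request:
apply_moves:
  steps: "-0.001 0.005 -0.01 0 0 0 1;0 0 -0.015 0 0 0 1;0 0 -0.015 0 0 0 1;0 0 -0.01 0 0 0 1;0 0 0 0 0 0 1"

```text
t: 15.68
tcp_pos: [0.5361, 0.0572, 0.1504]
tcp_rot: [-0.703, 0.704, 0.072, -0.073]
contact_force: [0.1, -0.1, -5.4]
gripper_width: 0.0139
```

Run:
```python
from h import *
s=robot.read_state();print(s['tcp_pos'],s['contact_force'])
for n in ('side','wrist'): cv2.imwrite(f"pics/{n}9.png",vision.grab_frame(n))
f=cv2.imread('pics/side9.png')
cv2.imwrite('pics/s9a.png',cv2.resize(f[125:275,265:425],None,fx=4,fy=4,interpolation=cv2.INTER_CUBIC))
```

```text
[0.5361 0.0572 0.1504] [ 0.0885 -0.1134 -5.4159]
```

View pics/s9a.png

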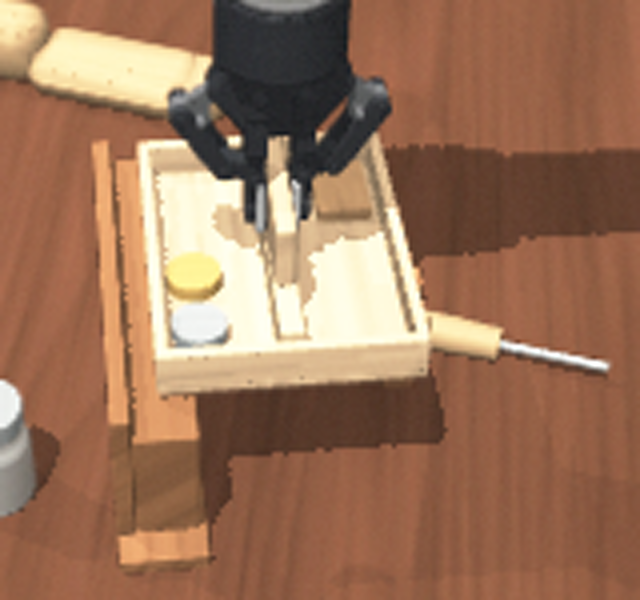

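View pics/wrist9.png

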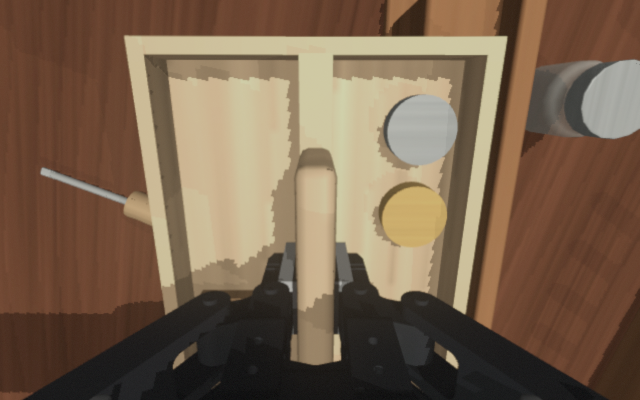

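Run:
```python
from h import *
f=cv2.imread('pics/wrist9.png'); cv2.imwrite('pics/w9a.png',cv2.resize(f[0:330,430:640],None,fx=1.8,fy=1.8,interpolation=cv2.INTER_CUBIC))
cv2.imwrite('pics/w9b.png',cv2.resize(f[0:110,370:570],None,fx=4,fy=4,interpolation=cv2.INTER_CUBIC))
```

```text
(no output)
```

View pics/w9a.png

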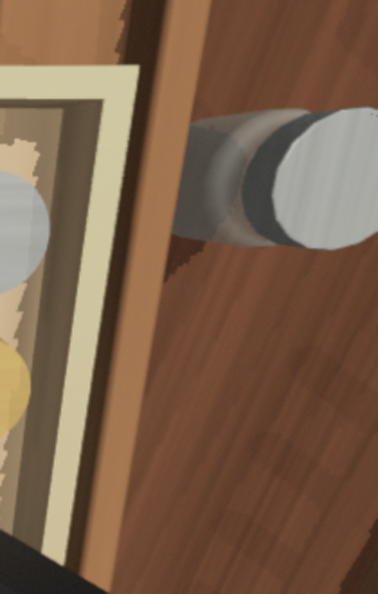

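View pics/w9b.png

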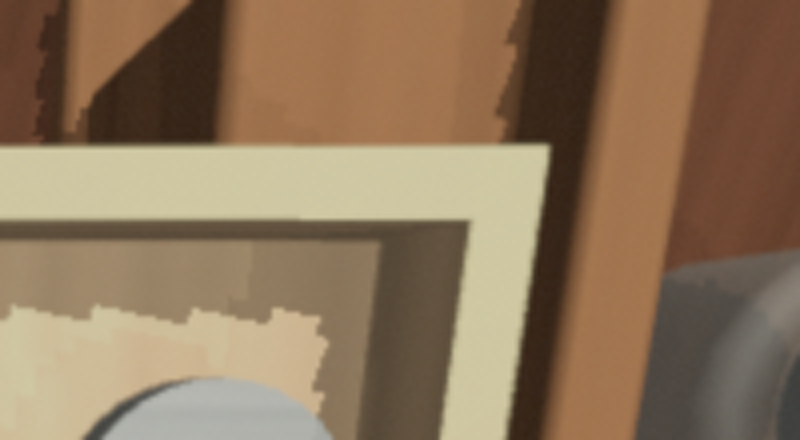

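Run:
```python
from h import *
s=robot.read_state();a=lambda p:up(p,1.8,430,0)
for nm,p,z in (('ff',[[170,0],[80,565]],.116),('fb',[[210,0],[108,594]],.116),('tray',[[140,66],[63,565]],.1374)):
    P=plane('wrist',a(p),z,s);d=P[0]-P[1];yaw=np.arctan2(d[1],d[0])-np.pi/2
    ex=np.array([np.cos(yaw),np.sin(yaw),0]);e0=np.array([np.cos(.2059),np.sin(.2059),0]);print(nm,P,np.degrees(yaw),P@e0)
```

```text
ff [[0.6085 0.1913 0.116 ]
 [0.643  0.0253 0.116 ]] 11.738211854819408 [0.6347 0.6346]
fb [[0.6185 0.1934 0.116 ]
 [0.6562 0.0163 0.116 ]] 12.008977279077572 [0.645  0.6456]
tray [[0.5965 0.1697 0.1374]
 [0.6235 0.0368 0.1374]] 11.493127682979344 [0.6186 0.6179]
```

Request:
apply_moves:
  steps: "0.005 0.001 -0.002 0 0 0.3 1;0.004 0.001 0 0 0 0 1;0.002 0.0005 0 0 0 0 1;0 0 0 0 0 0 1"

```text
t: 16.27
tcp_pos: [0.548, 0.06, 0.1496]
tcp_rot: [-0.703, 0.703, 0.074, -0.074]
contact_force: [0.3, 0.4, -5.1]
gripper_width: 0.0133
```

Request:
apply_moves:
  steps: "0.002 0.0004 0 0 0 0 1;0 0 0 0 0 0 1"

```text
t: 16.52
tcp_pos: [0.5499, 0.0604, 0.1496]
tcp_rot: [0.703, -0.703, -0.074, 0.074]
contact_force: [0.1, -0.9, -5.1]
gripper_width: 0.0135
```

Request:
apply_moves:
  steps: "0.001 0.0002 0 0 0 0 1;0 0 0 0 0 0 1"

```text
t: 16.77
tcp_pos: [0.5509, 0.0606, 0.1496]
tcp_rot: [0.703, -0.703, -0.074, 0.074]
contact_force: [-0.7, 0.7, -4.7]
gripper_width: 0.0134
```

Request:
apply_moves:
  steps: "0.001 0.0002 0 0 0 0 1;0 0 0 0 0 0 1"

```text
t: 17.02
tcp_pos: [0.5519, 0.0608, 0.1496]
tcp_rot: [0.703, -0.703, -0.074, 0.074]
contact_force: [-0.1, 0.1, -5.4]
gripper_width: 0.0131
```

Request:
apply_moves:
  steps: "0.0008 0.0002 0 0 0 0 1;0 0 0 0 0 0 1"

```text
t: 17.27
tcp_pos: [0.5527, 0.061, 0.1496]
tcp_rot: [0.703, -0.703, -0.074, 0.074]
contact_force: [0.3, 0.3, -5.0]
gripper_width: 0.0133
```

Request:
apply_moves:
  steps: "0.0008 0.0002 0 0 0 0 1;0 0 0 0 0 0 1"

```text
t: 17.52
tcp_pos: [0.5533, 0.0611, 0.1495]
tcp_rot: [-0.703, 0.703, 0.074, -0.075]
contact_force: [-0.8, 0.7, -5.5]
gripper_width: 0.0134
```

Request:
apply_moves:
  steps: "0.0008 0.0002 0 0 0 0 1;0 0 0 0 0 0 1"

```text
t: 17.77
tcp_pos: [0.5534, 0.0611, 0.1493]
tcp_rot: [0.703, -0.703, -0.074, 0.075]
contact_force: [-5.3, -1.9, -3.5]
gripper_width: 0.0135
```

Request:
apply_moves:
  steps: "-0.001 -0.0002 0 0 0 0 1;0.0003 -0.0015 -0.002 0 0 0 1;0 0 -0.002 0 0 0 1;0 0 0 0 0 0 1"

```text
t: 18.27
tcp_pos: [0.5536, 0.0596, 0.1453]
tcp_rot: [-0.703, 0.703, 0.074, -0.074]
contact_force: [-0.6, 0.0, -5.6]
gripper_width: 0.0132
```

Request:
apply_moves:
  steps: "0 0 -0.001 0 0 0 1;0 0 0 0 0 0 1"

```text
t: 18.52
tcp_pos: [0.5536, 0.0597, 0.1445]
tcp_rot: [0.703, -0.703, -0.074, 0.074]
contact_force: [-1.4, -0.9, -5.4]
gripper_width: 0.0133
```

Request:
apply_moves:
  steps: "0 0 -0.001 0 0 0 1;0 0 0 0 0 0 1"

```text
t: 18.77
tcp_pos: [0.5536, 0.0597, 0.1435]
tcp_rot: [0.703, -0.703, -0.074, 0.074]
contact_force: [-0.4, -0.5, -5.4]
gripper_width: 0.0132
```

Request:
apply_moves:
  steps: "0 0 -0.0007 0 0 0 1;0 0 0 0 0 0 1"

```text
t: 19.02
tcp_pos: [0.5535, 0.0597, 0.143]
tcp_rot: [0.703, -0.703, -0.074, 0.074]
contact_force: [-2.7, 0.3, -3.7]
gripper_width: 0.0137
```

Request:
apply_moves:
  steps: "0.0003 0.0001 -0.0006 0 0 0 1;0 0 0 0 0 0 1"

```text
t: 19.27
tcp_pos: [0.5535, 0.0597, 0.143]
tcp_rot: [0.703, -0.703, -0.074, 0.075]
contact_force: [-7.2, 0.2, 4.5]
gripper_width: 0.0133
```

Request:
apply_moves:
  steps: "0 0 0.0003 0 0 0 1;0 0 0 0 0 0 0.6;0 0 0 0 0 0 0.4;0 0 0 0 0 0 0.2"

```text
t: 19.77
tcp_pos: [0.5542, 0.0597, 0.1429]
tcp_rot: [0.703, -0.703, -0.075, 0.074]
contact_force: [0.9, -0.2, 0.5]
gripper_width: 0.0341
```

Run:
```python
from h import *
s=robot.read_state();print(s['tcp_pos'],s['contact_force'],s['gripper_width'])
for n in ('side','wrist'): cv2.imwrite(f"pics/{n}10.png",vision.grab_frame(n))
f=cv2.imread('pics/side10.png')
cv2.imwrite('pics/s10a.png',cv2.resize(f[125:275,265:425],None,fx=4,fy=4,interpolation=cv2.INTER_CUBIC))
```

```text
[0.5542 0.0597 0.1429] [ 0.9135 -0.2021  0.4995] 0.03407693805244711
```

View pics/s10a.png

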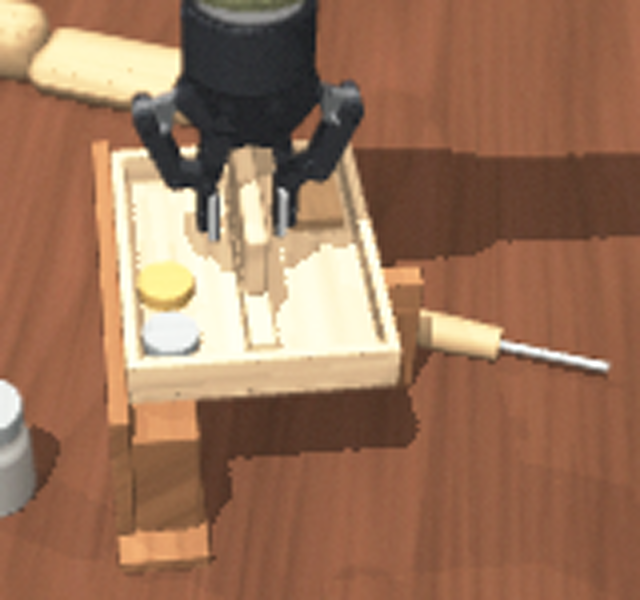

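View pics/wrist10.png

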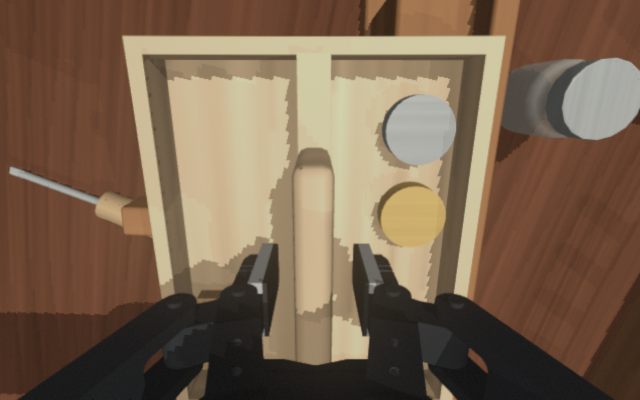

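Request:
apply_moves:
  steps: "0 0 0.02 0 0 0 0;0 0 0.04 0 0 0 0;0 0 0.05 0 0 0 0;-0.02 0.03 0.05 0 0 0 0;-0.03 0.05 0.03 0 0 0 0"

```text
t: 20.5
tcp_pos: [0.5059, 0.1363, 0.3341]
tcp_rot: [0.704, -0.703, -0.074, 0.071]
contact_force: [1.2, 2.0, 0.4]
gripper_width: 0.043
```

Request:
apply_moves:
  steps: "-0.02 0.05 0 0 0 2 0;-0.02 0.05 0 0 0 2 0;-0.02 0.05 0 0 0 2 0;-0.01 0.04 0 0 0 0 0;0 0 0 0 0 0 0"

```text
t: 21.12
tcp_pos: [0.433, 0.3313, 0.3303]
tcp_rot: [0.698, -0.698, -0.113, 0.114]
contact_force: [0.3, -0.2, -0.1]
gripper_width: 0.043
```

Run:
```python
from h import *
s=robot.read_state();print(s['t'],s['tcp_pos'],s['contact_force'])
for n in ('side','top'): cv2.imwrite(f"pics/{n}11.png",vision.grab_frame(n))
f=cv2.imread('pics/side11.png')
cv2.imwrite('pics/s11a.png',cv2.resize(f[125:275,265:425],None,fx=4,fy=4,interpolation=cv2.INTER_CUBIC))
f=cv2.imread('pics/top11.png')
cv2.imwrite('pics/t11a.png',cv2.resize(f[140:250,255:405],None,fx=5.3,fy=5.3,interpolation=cv2.INTER_CUBIC))
```

```text
21.125 [0.433  0.3313 0.3303] [ 0.3195 -0.2068 -0.1303]
```

View pics/s11a.png

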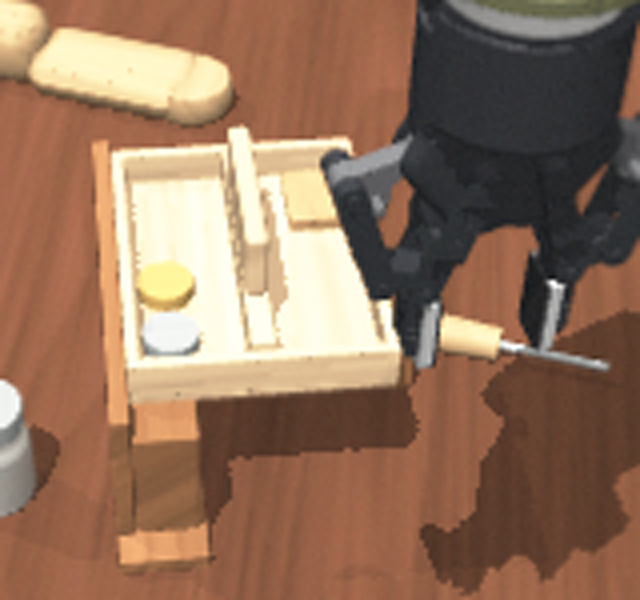

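View pics/t11a.png

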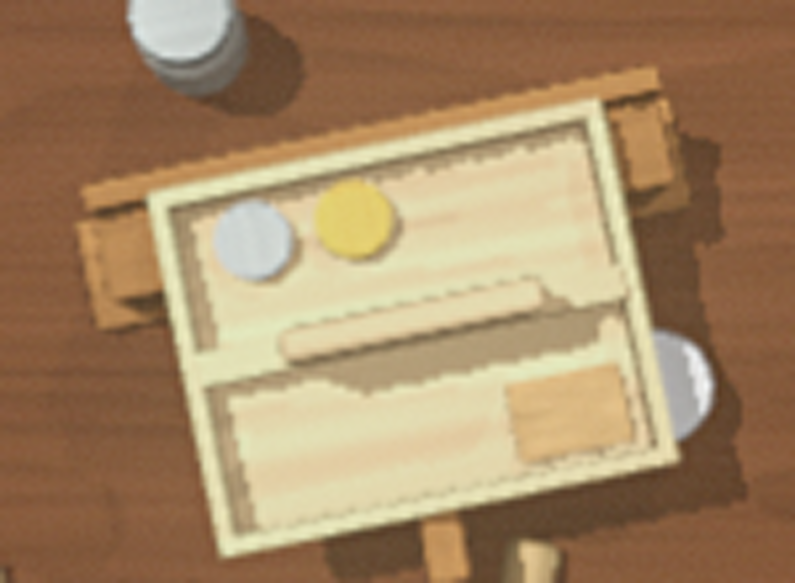

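View pics/top11.png

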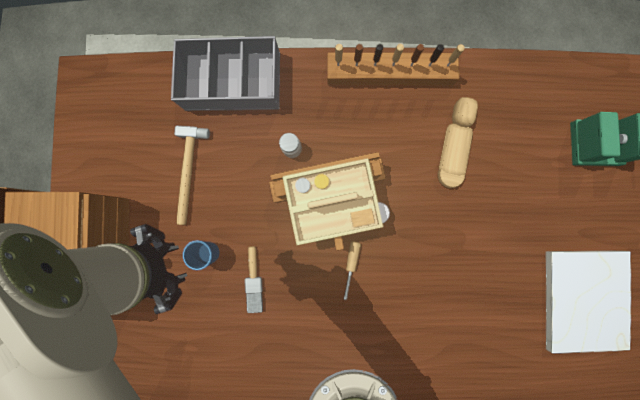

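Run:
```python
from h import *
a=lambda p:up(p,5.3,255,140)
t=plane('top',a([[148,193],[601,98],[681,462],[222,556]]),.13)
th=np.radians(11.8);ex=np.array([np.cos(th),np.sin(th)]);ey=np.array([-ex[1],ex[0]])
m=t.mean(0)[:2];d=t[0]-t[1]+t[3]-t[2];print(m,'yaw',np.degrees(np.arctan2(d[1],d[0]))-90)
f=plane('top',a([[82,187],[657,68]]),.116).mean(0)[:2]
print('tray in rest rel fence back:',(m-f)@ex+.032,(m-f)@ey)
c=lambda p:up(p,4,265,125)
ts=plane('side',c([[110,155],[352,138],[400,350],[129,362]]),.13);ms=ts.mean(0)[:2];print(ms,np.linalg.norm(ts[0]-ts[1]))
rs=plane('side',c([[92,142],[118,423]]),.116);print(rs,(ms-rs.mean(0)[:2])@ey)
```

```text
[0.5531 0.0559] yaw 11.866188522895257
tray in rest rel fence back: -0.058572371340181034 -0.0006968906353072499
[0.5508 0.0557] 0.162934961090259
[[ 0.6684 -0.0513  0.116 ]
 [ 0.6098  0.2003  0.116 ]] -0.00030519173590747364
```

Tray is centred within about 1 mm, yaw matches the rest to 0.1°, and it is snug to the fence. Handing in.

```bash
python3 -c "
from station import job_done; print(job_done())"
```

```text
the job is handed in; nothing more can be done
None
```

The tray rest is set up as asked, and I handed the job in. That took about 21 s of the 72 s on the robot's clock.

- **Prop leg:** I pushed it outwards with closed fingers until it met its stop at about 86–87°. The push rose from about 3.5 N while swinging to about 11 N at the stop, where I held it for about a third of a second before backing off. No reading went above 12 N.
- **Tray:** I lifted it by the handle and carried it over at about 5.5 N of weight. I slid it to the fence with about 5–7 N of contact, pressed it lightly onto the rail and leg, and let go.

**Last checks**
- **Centring and angle:** the top camera put the tray about 0.7 mm off centre along the rail and in line with the rest to within 0.1°. The side camera put it 0.3 mm off centre.
- **Fence:** the fence contact was felt as a force. The top camera showed the tray 58.6 mm in front of the rail's middle, where 60 mm was expected. That 1.4 mm difference is within the 2 mm calibration.
- **Surroundings:** the tray looked flat, and the other things looked unmoved in the final picture, though the tray partly hides the glue tin from above. The gripper was clear and the force reading was near zero.

One thing I did not explain: while pushing the leg there was an extra sideways force of 2–5 N along it, probably friction under the fingers. It disappeared once the fingers backed off.

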